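Push the mill roll up its storage rack and close the keeper

TASK

Using only the fingertips, push the steel mill roll up the shallow ramp of the blue-sided rack, over the crest and into its seat against the stop, with a slow, gentle, steady push in which it never gets away from the fingers or rolls back down. Then push the brass keeper arm by its red pin all the way round until it lies square across the rack behind the seated roll. Do not lift or carry the roll, and leave the other things on the bench alone.

Things in the scene. Friction and masses are not known exactly. Their poses are not given: they have to be found in the camera images.
- rack: Fixed grey rack, blue sides, 216x152 mm. Origin: underside centre, on the bench. x: up the ramp, y: left (keeper side), z up. In mm: front lip x -118 to -110, top z 10; nest floor z 6 to x -88; 8 degree ramp to crest x 55, z 26; dark seat floor z 22.5 to x 86; stop wall x 86 to 98, top z 50. Side rails at y +-64 to +-76 full length, tops 14 above the ramp surface.
- roll: Loose polished steel roll, 0.75 kg. Barrel 36 mm diameter, 100 mm long; dark journal 20 mm diameter, 9 mm long at each end. Origin: its centre; its y axis is the roll's axis, parallel to the rack's y within a few degrees (x and z turn as it rolls). Starts in the lower nest, centre at rack x about -94, z 24 mm. Slippery (friction about 0.4), rolls freely back if let go before it is over the crest.
- seat_centre (a point): Where the roll's centre lies when the roll is seated: rack x 67, y 0, z 40.5 mm. The seat leaves it about 2 mm of play along x and 10 mm along y.
- keeper (a joint): Angle (rad) of the brass keeper arm about its upright pivot on the left rail, anticlockwise from above positive. 0: arm points down the ramp (rack -x) along the left rail; -0.7 to -0.1 (start): points outward, left of the rack; +1.571 (end stop): square across the rack, pointing to rack -y, some 3 mm behind the seated roll. Light friction (0.03 N m), no spring: stays where left.
- keeper_pin (a point): Middle of the red upright pin (10 mm diameter) near the end of the keeper arm, 66 mm from the pivot axis, rack z 64 mm. The pin stands free from the arm's top (z 51) to z 75. The arm is a brass bar 10 mm wide and 10 mm high, z 41 to 51; its end is 72 mm from the pivot axis.
- keeper_pivot (a point): The keeper's upright pivot axis at the arm's mid height: rack x 40, y 70, z 46 mm.
- flux_jar: Bystander: small flux jar, 47 mm in diameter, 35 mm high; origin at the centre of its underside.
- borax_cone: Bystander: white upright cone, 22 mm in diameter, 46 mm high; origin at the centre of its underside.
- tweezers: Bystander: steel tweezers lying flat, 147 x 31 x 9 mm; origin at the centre of the underside.
- chasing_hammer: Bystander: chasing hammer lying flat, 249 x 74 x 34 mm; origin at the centre of the underside.
There are look-alikes about, which are no part of the job. Of the things shaped like the roll, the steel one is meant.

How it is judged:
On the way, in this order (a step that is already met when the one before it is completed fails the run):
1. the roll is pushed on the ramp, in contact with the fingers (x of roll in the frame of rack between -0.03 and 0.055 m and contact force between the fingers and roll above 0.1 N).
2. the roll lies in its seat against the stop (x of roll in the frame of rack between 0.0635 and 0.071 m and z of roll in the frame of rack between 0.037 and 0.0425 m and angle between the y axis of roll and the y axis of rack, either way round below 0.1 rad), for 0.2 s.
3. the keeper is swung across behind it (value of joint keeper above 1.45 rad), for 0.2 s.
At the end, for the whole second after the job is handed in: The roll rests in the seat (its centre within about 3.5 mm of the seat centre along the rack and 3 mm in height, its axis within 0.1 rad of square), at rest; the keeper stands at more than 1.45 rad; the bystanders are within 20 mm of where they were (all of step 2 and value of joint keeper above 1.45 rad and linear speed of roll below 0.02 m/s and distance of each of flux_jar, borax_cone, tweezers, chasing_hammer from where it was at the start of the episode below 0.02 m); the robot touches nothing.
It fails at once if the roll gets away from the fingers on the ramp (runs ahead or rolls back faster than 0.2 m/s) (x of roll in the frame of rack between -0.06 and 0.05 m and contact force between the fingers and roll below 0.02 N and linear speed of roll above 0.2 m/s).
It fails at once if the roll is lifted off the rack (z of roll in the frame of rack above 0.055 m or (x of roll in the frame of rack below -0.04 m and z of roll in the frame of rack above 0.042 m) or (x of roll in the frame of rack below 0 m and z of roll in the frame of rack above 0.048 m)).
It fails at once if the roll leaves the rack (y of roll in the frame of rack above 0.02 m or y of roll in the frame of rack below -0.02 m or x of roll in the frame of rack below -0.115 m or z of roll in the frame of rack below 0.015 m).
It fails at once if the roll is pushed with more than 40 N (contact force between the fingers and roll above 40 N).
It fails at once if a bystander is knocked about (distance of any of flux_jar, borax_cone, tweezers, chasing_hammer from where it was at the start of the episode above 0.03 m).
It also fails if it takes over 59 s, if anything falls off the work surface, if the arm or the gripper's body presses on something with over 40 N, if the wrist force passes 120 N, or if a joint passes its speed limit or range.

ROBOT

A 6-joint arm with a two-finger parallel gripper is mounted at the origin on a cart in front of the work surface, level with it; the furniture and walls round the work are solid. World frame = base frame: x ahead of the robot, y to its left, z up, the work surface at z = 0. Lengths are in m, angles in rad, forces in N, time in s.
With the tool pointing down it reaches from about 0.375 to 0.9 m from the base axis. Payload 3.1 kg.
Tool frame: the origin (TCP) lies at the very end of the fingers, on their centre line; the grasp point (between the pads) lies 19 mm behind it; z points along the fingers, y is the line along which they close (so a half turn about z gives the same grasp; the last joint's range is limited). The gripper opens to 85 mm and grips with 20 to 120 N. Pads are 22 mm wide; open, the fingers measure 114 mm over their backs; the gripper's body (76 mm by 85 mm) begins 54 mm behind the grasp point. The pads swing forward as they close: fully open they stand 13 mm farther back than shut.
Start: joints at [-1.528, 0.527, 1.433, -0, 1.181, -0.178], TCP at [0.138, -0.61, 0.231] pointing down, gripper open.
Joint ranges: [-3.08, 3.08], [-0.75, 2.2], [0.22, 2.44], [-1.43, 4.57], [0, 2.65], [-2.85, 2.85]. Speed limits (rad/s): [2.79, 2.79, 3.14, 3.14, 3.14, 3.14].

INTERFACE

Orientations are given as a unit quaternion [x, y, z, w].
In Python, from station import sense, snapshot, camera_params, sign_off gives the robot as it stands.
- The arm moves only by the shell command python3 -m handwheel 'ROWS' [OPENING] [FORCE]. ROWS is JSON, a list that holds one entry, the list of rows, each a list of 4 numbers: the shift along the tool's x, y, z in units of 25 mm (1.0 is 25 mm), then the turn about the tool's z in units of 6 degrees (1.0 is 6 degrees). A call has 1 to 20 rows; each row shifts and turns the commanded pose from where the row before left it, along the tool's axes as they then stand; what a row does not reach is not made up. A row lasts 1/8 s, in which the tool goes at most 62.5 mm and 10.7 degrees, less where a joint would pass 70% of its speed; a pose out of reach is approached as far as the arm can. A call is refused whole if a number of a shift passes 1 or a number of a turn 1, either way. A call with a gripper value outside its range is refused whole. OPENING is the finger opening in mm, from 0 to 85.4, set as the call begins (- or left out, the last holds). The fingers move at their own pace and stop on an object; FORCE is the grip in N (left out, the last holds). Time passes only in rows, so rows that do not move let the fingers close. It gives the time, the measured TCP pose, the force, the opening and the grip force at its end, in the units of the state.
- sense(): the state, without advancing time (a new reading comes with each control period).
- snapshot(name): name is "side" or "top" or "wrist"; returns (picture, depth): 420x560x3 uint8, red, green, blue; 420x560 float32, m along the optical axis (not along the pixel's ray), 0 where there is no reading.
- camera_params(name): a dict with "mtx" (3x3 intrinsics, pixels), "extrinsics" (4x4, takes a point from camera to world coordinates); the wrist camera has in their place "hand_eye" (4x4, takes a point from camera to tool coordinates, whose origin is the TCP and whose axes are the flange's). Camera axes: x right, y up, looking along -z (the intrinsics and any distortion apply to the point x, -y, -z); pixel columns grow to the right and rows downward; lengths in m; the calibration is good to about 2 mm. A picture is of the moment at which its call begins: read the wrist's pose just before it. camera_params takes no time and is no camera call.
- sign_off(): hands the job in; it is judged then, once.
The state is a dict: "t": time; "q": joint angles; "qd": joint speeds; "tau": joint torques, N m; "tcp_pos": TCP position; "tool_rot": TCP orientation; "force": force on the tool from outside, world axes, zero at the start; "ft_torque": the same for the moment, N m; "finger_gap": opening from 0.0 (shut) to 1.0 (fully open); "gripper_force": force on a finger pad.
Only numpy, scipy, OpenCV 4.12 (cv2) and the standard library are available. Lean on these libraries where they do the work, as an engineer would, in place of code of your own. Each camera call takes 0.05 s, during which the arm holds its last target. There are 200 camera calls.

## Working session

There is one attempt and no reset: what is moved stays moved. The work goes in short steps, Python scripts to look and compute and a shell command to move; the robot and the scene stay as the last step left them, time stands still between calls to the robot, and variables do not carry over. Pictures are saved under pics/ and viewed, at most 10 in all, crops included, and the job is handed in when it is done.

```bash
mkdir -p pics; cat > h.py <<'E'
import numpy as np, cv2
from station import sense, snapshot, camera_params
def grab(n):
    s=sense(); p,d=snapshot(n); return s,p,d
E
python3 - <<'E'
from h import *
s=sense(); print({k:np.round(v,3) for k,v in s.items()})
for n in("top","side"):
    s,p,d=grab(n); cv2.imwrite(f"pics/{n}0.png",p[:,:,::-1]); np.savez(f"{n}0.npz",p=p,d=d)
    c=camera_params(n); print(n,{k:np.round(v,3).tolist() if k!="x" else 0 for k,v in c.items()})
print(camera_params("wrist"))
E
```

```text
{'t': np.float64(0.0), 'q': array([-1.528,  0.528,  1.434, -0.   ,  1.181, -0.179]), 'qd': array([ 0.002,  0.   , -0.001,  0.   ,  0.002,  0.002]), 'tau': array([-1.0000e-03, -4.4236e+01, -1.7803e+01, -0.0000e+00,  9.0000e-03,
        0.0000e+00]), 'tcp_pos': array([ 0.137, -0.609,  0.23 ]), 'tool_rot': array([ 0.994,  0.111,  0.   , -0.001]), 'force': array([ 0.327, -0.851,  0.455]), 'ft_torque': array([-0.023, -0.007, -0.039]), 'gripper_force': np.float64(0.0), 'finger_gap': np.float64(1.001)}
top {'mtx': [[453.879, 0.0, 272.767], [0.0, 453.879, 213.402], [0.0, 0.0, 1.0]], 'extrinsics': [[-0.023, 0.989, -0.143, 0.36], [-1.0, -0.022, 0.006, 0.017], [0.003, 0.143, 0.99, 1.316], [0.0, 0.0, 0.0, 1.0]]}
side {'mtx': [[449.976, 0.0, 280.095], [0.0, 449.976, 212.256], [0.0, 0.0, 1.0]], 'extrinsics': [[-0.953, 0.148, -0.263, 0.269], [-0.301, -0.502, 0.81, 0.86], [-0.012, 0.852, 0.524, 0.596], [0.0, 0.0, 0.0, 1.0]]}
{'mtx': array([[325.27448453,   0.        , 275.3875552 ],
       [  0.        , 325.27448453, 202.62638684],
       [  0.        ,   0.        ,   1.        ]]), 'hand_eye': array([[ 7.10516049e-05,  9.51317043e-01,  3.08214015e-01,
         7.94897184e-02],
       [ 9.99999840e-01,  1.05471669e-04, -5.56070072e-04,
        -1.46232406e-03],
       [-5.61506783e-04,  3.08214005e-01, -9.51316883e-01,
        -1.43548010e-01],
       [ 0.00000000e+00,  0.00000000e+00,  0.00000000e+00,
         1.00000000e+00]])}
```

View pics/top0.png

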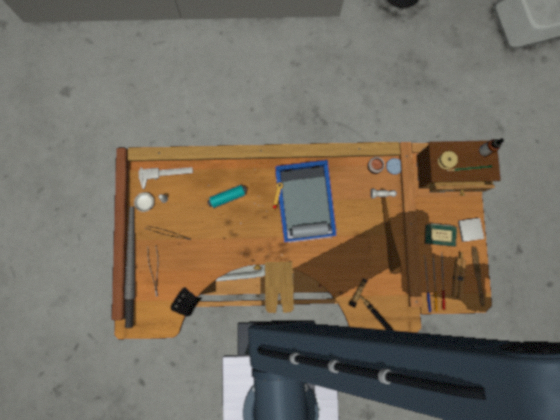

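View pics/side0.png

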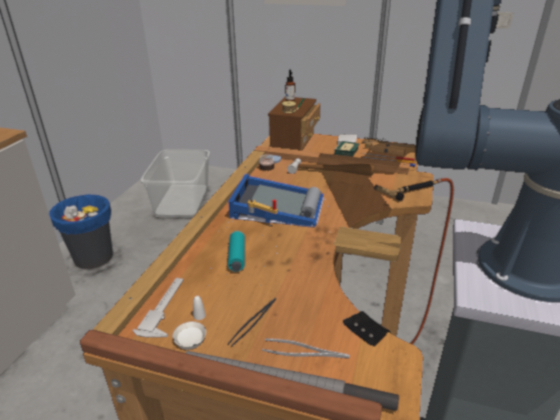

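The top view shows the rack at cols 277–335, rows 160–242, its ramp rising away from the robot (up in the picture). The steel roll is in the nest at about (310,230), and the keeper's red pin is on the left at about (276,204). I'll get a coarse pose from the blue outline, then refine it with the wrist camera.

```bash
cat >> h.py <<'E'
def ray(n,uv,s=None):
    c=camera_params(n)
    if n=="wrist":
        from scipy.spatial.transform import Rotation as R
        T=np.eye(4);T[:3,:3]=R.from_quat(s["tool_rot"]).as_matrix();T[:3,3]=s["tcp_pos"];E=T@c["hand_eye"]
    else:E=c["extrinsics"]
    K=c["mtx"];uv=np.atleast_2d(uv).astype(float)
    v=np.c_[(uv[:,0]-K[0,2])/K[0,0],-(uv[:,1]-K[1,2])/K[1,1],-np.ones(len(uv))]
    return E[:3,3],v@E[:3,:3].T
def onz(n,uv,z,s=None):
    o,d=ray(n,uv,s);return o+d*((np.asarray(z)-o[2])/d[:,2])[:,None]
def blue(p):
    h=cv2.cvtColor(p,cv2.COLOR_RGB2HSV);m=cv2.inRange(h,(105,140,50),(130,255,255));return m
E
python3 - <<'E'
from h import *
f=np.load("top0.npz");m=blue(f["p"])
m=cv2.morphologyEx(m,cv2.MORPH_CLOSE,np.ones((5,5)))
c=max(cv2.findContours(m,0,2)[0],key=cv2.contourArea).reshape(-1,2)
P=onz("top",c,0.03)
r=cv2.minAreaRect((P[:,:2]*1000).astype(np.float32));print(r,cv2.boxPoints(r))
p=f["p"];h=cv2.cvtColor(p,cv2.COLOR_RGB2HSV)
red=(cv2.inRange(h,(0,150,80),(6,255,255))>0)
red[:,:255]=0;red[:,300:]=0;red[:190]=0;red[225:]=0
uv=np.argwhere(red)[:,::-1];print(len(uv),onz("top",uv.mean(0),0.07) if len(uv) else 0)
E
```

```text
((584.8841552734375, -84.97136688232422), (215.78822326660156, 146.9932098388672), 4.662716865539551) [[ 471.37256    -20.488705 ]
 [ 483.32166   -166.99544  ]
 [ 698.39575   -149.45403  ]
 [ 686.44666     -2.9472961]]
6 [[0.55973653 0.00537357 0.07      ]]
```

```bash
python3 -m handwheel '[[[1,-0.85,0,0],[1,-0.85,0,0],[1,-0.85,0,0],[1,-0.85,0,0],[1,-0.85,0,0],[1,-0.85,0,0],[1,-0.85,0,0],[1,-0.85,0,0],[1,-0.85,0,0],[1,-0.85,0,0],[1,-0.85,0,0],[1,-0.85,0,0],[1,-0.85,0,0],[1,-0.85,0,0],[1,-0.85,0,0],[1,-0.85,0,0],[1,-0.85,0,0],[1,-0.85,0,0],[1,-0.85,0,0],[1,-0.85,0,0]]]' 60
python3 -m handwheel '[[[0,0,0,0.65],[0,0,0,0.65],[0,0,0,0],[0,0,0,0]]]'
python3 - <<'E'
from h import *
s,p,d=grab("wrist");print(s["tcp_pos"],s["tool_rot"],s["finger_gap"])
np.savez("w0.npz",p=p,d=d,t=s["tcp_pos"],r=s["tool_rot"])
cv2.imwrite("pics/w0.png",p[:,:,::-1])
E
```

```text
t: 2.6
tcp_pos: [0.5321, -0.0841, 0.231]
tool_rot: [0.994, 0.111, -0.0, -0.0]
force: [-0.0, 0.5, -0.1]
finger_gap: 0.701
gripper_force: 0.0
t: 3.1
tcp_pos: [0.5316, -0.0851, 0.2311]
tool_rot: [0.999, 0.043, -0.0, -0.0]
force: [-0.7, -0.9, -0.2]
finger_gap: 0.705
gripper_force: 0.0
[ 0.53156932 -0.08510586  0.23111276] [ 9.99065980e-01  4.32099903e-02 -2.33444690e-04 -1.00268431e-04] 0.7054966486815549
```

View pics/w0.png

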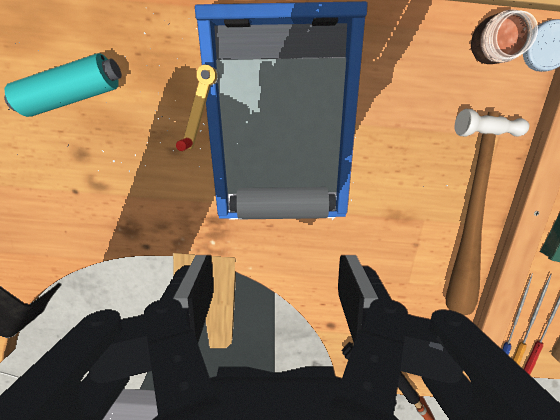

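The wrist view shows the rack from its stop corners (196,4) and (367,2) to the lip (218–347, 216). The roll lies at about (283,204), the keeper pivot at (205,74) and the pin at (183,145), pointing outward. I'll measure these from the depth picture.

```bash
cat >> h.py <<'E'
def cloud(n,d,s=None):
    v,u=np.mgrid[:d.shape[0],:d.shape[1]];uv=np.c_[u.ravel(),v.ravel()]
    o,r=ray(n,uv,s);return (o+r*d.reshape(-1,1)).reshape(*d.shape,3)
E
python3 - <<'E'
from h import *
f=np.load("w0.npz");s=dict(tcp_pos=f["t"],tool_rot=f["r"]);p=f["p"]
C=cloud("wrist",f["d"],s)
m=blue(p)>0; m[:, :150]=0;m[:,400:]=0;m[300:]=0
Q=C[m];Q=Q[(Q[:,2]>0.012)&(Q[:,2]<.06)]
r=cv2.minAreaRect((Q[:,:2]*1000).astype(np.float32));print(r,"z",np.percentile(Q[:,2],[1,50,99]))
# ray-cast: outer edges of rails per row -> line; with z by depth
L=[];Rr=[]
for v in range(40,200,4):
    c=np.flatnonzero(m[v])
    if len(c):
        L.append(C[v,c[0]+2]);Rr.append(C[v,c[-1]-2])
for E in(L,Rr):
    E=np.array(E);E=E[E[:,2]>0.012];k=np.polyfit(E[:,0],E[:,1],1);print("rail",len(E),np.degrees(np.arctan(k[0])),np.polyval(k,.585),E[0],E[-1])
b=r[1];a=np.radians(r[2])
h=cv2.cvtColor(p,cv2.COLOR_RGB2HSV)
def blob(mm,z,name):
    n,l,st,ce=cv2.connectedComponentsWithStats(mm.astype(np.uint8));i=1+np.argmax(st[1:,4]);print(name,st[i],ce[i],onz("wrist",ce[i],z,s)*1e3,np.median(C[l==i],0))
red=((h[...,0]<6)|(h[...,0]>174))&(h[...,1]>150);red[:,:160]=0;red[:,215:]=0;red[250:]=0
blob(red,.070,"pin")
y=cv2.inRange(h,(18,110,90),(32,255,255))>0;y[:,:190]=0;y[:,218:]=0;y[86:]=0;blob(y,.05,"pivot")
roi=np.zeros(m.shape,bool);roi[180:222,225:345]=1
roi&=(C[...,2]>.036)&~m;R=C[roi];print("rolltop",roi.sum(),R.mean(0),R[:,2].max(),np.polyfit(R[:,1],R[:,0],1),R.min(0),R.max(0))
print("bench z",np.median(C[120:200,400:440,2]))
E
```

```text
((583.5413818359375, -85.29989624023438), (212.61265563964844, 151.05352783203125), 5.75022554397583) z [0.01674274 0.04002749 0.05235245]
rail 40 -8.89200941506671 -0.02395082463099696 [ 0.65441202 -0.00537941  0.04414383] [ 0.49833541 -0.02113921  0.02057133]
rail 40 5.33114789329024 -0.15770395602175452 [ 0.6673877  -0.15059862  0.04166986] [ 0.51080076 -0.16497707  0.02057232]
pin [176 138  16  13 147] [183.42176871 143.95238095] [[561.82474146   4.7547621   70.        ]] [0.56220565 0.00388832 0.07469897]
pivot [196  65  21  21 285] [206.13333333  75.45263158] [[624.0392073 -10.9880722  50.       ]] [ 0.62362088 -0.01176483  0.05266275]
rolltop 2183 [ 0.50031529 -0.09448422  0.0425835 ] 0.37462750221569663 [-0.08117114  0.4926459 ] [ 0.47993819 -0.14841614  0.03600464] [ 0.61050236 -0.04416287  0.3746275 ]
bench z 0.00011762006367674327
```

```bash
python3 -m handwheel '[[[-0.8,0,0,-0.07],[-0.8,0,0,0],[-0.8,0.1,0,0],[-0.75,0.15,0,0],[0,0,1,0],[0,0,1,0],[0,0,1,0],[0,0,1,0],[0,0,1,0],[0,0,1,0],[0,0,1,0],[0,0,0.8,0],[0,0,0.5,0],[0,0,0.3,0],[0,0,0,0],[0,0,0,0]]]'
python3 - <<'E'
from h import *
s,p,d=grab("side");cv2.imwrite("pics/s1.png",cv2.resize(p[150:270,200:360,::-1],None,fx=5,fy=5,interpolation=cv2.INTER_CUBIC))
E
```

```text
t: 5.15
tcp_pos: [0.4543, -0.0986, 0.0168]
tool_rot: [0.999, 0.047, 0.0, 0.0]
force: [0.3, 0.3, 0.5]
finger_gap: 0.708
gripper_force: 0.0
```

View pics/s1.png

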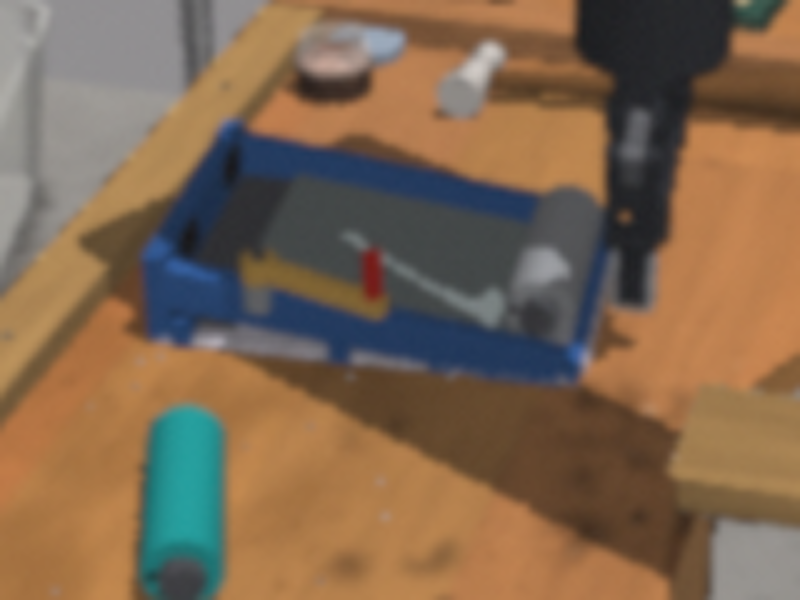

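The side view shows the fingers standing just behind the roll, with the tip at crop (632,305), which is (326,211) in the full image. The keeper is still outward. Next I'll check the true height of the tip.

```bash
python3 - <<'E'
from h import *
o,r=ray("side",[[326.4,211],[326.4,209]])
for y in(-.055,-.065): print([np.round(o+q*((y-o[1])/q[1]),4) for q in r])
s,p,d=grab("side");C=cloud("side",d);m=(abs(C[...,0]-.454)<.03)&(abs(C[...,1]+.098)<.06)&(C[...,2]>.013)
print(np.round(np.sort(C[m][:,2])[:8],4),np.percentile(C[m][:,0],[2,50,98]),np.percentile(C[m][:,1],[2,98]))
E
```

```text
[array([ 0.4483, -0.055 ,  0.0289]), array([ 0.4485, -0.055 ,  0.0345])]
[array([ 0.4502, -0.065 ,  0.0227]), array([ 0.4505, -0.065 ,  0.0284])]
[0.0132 0.0145 0.0153 0.0165 0.0172 0.0199 0.0199 0.02  ] [0.42515933 0.45504031 0.48294021] [-0.10558848 -0.03851823]
```

```bash
python3 -m handwheel '[[[0,0,0.16,0],[0,0,0.16,0],[0.1,0,0,0],[0.1,0,0,0],[0.1,0,0,0],[0.1,0,0,0],[0.1,0,0,0],[0.1,0,0,0],[0.1,0,0,0],[0.1,0,0,0],[0.1,0,-0.014,0],[0.1,0,-0.014,0]]]'
```

```text
t: 6.75
tcp_pos: [0.4772, -0.0955, 0.0089]
tool_rot: [0.999, 0.047, -0.002, -0.001]
force: [-3.6, -1.1, 2.5]
finger_gap: 0.701
gripper_force: 2.0
```

```bash
python3 -m handwheel '[[[0.12,0,-0.017,0],[0.12,0,-0.017,0],[0.12,0,-0.017,0],[0.12,0,-0.017,0],[0.12,0,-0.017,0],[0.12,0,-0.017,0],[0.12,0,-0.017,0],[0.12,0,-0.017,0],[0.12,0,-0.017,0],[0.12,0,-0.017,0],[0.12,0,-0.017,0],[0.12,0,-0.017,0],[0.12,0,-0.017,0],[0.12,0,-0.017,0],[0.12,0,-0.017,0]]]'
python3 - <<'E'
from h import *
s,p,d=grab("wrist");cv2.imwrite("pics/w1.png",p[:,:,::-1]);print(s["force"])
E
```

```text
t: 8.62
tcp_pos: [0.5238, -0.092, 0.0154]
tool_rot: [0.999, 0.046, -0.0, -0.0]
force: [-3.1, 0.6, 1.1]
finger_gap: 0.702
gripper_force: 1.7
[-3.11817484  0.64161619  1.14159225]
```

View pics/w1.png

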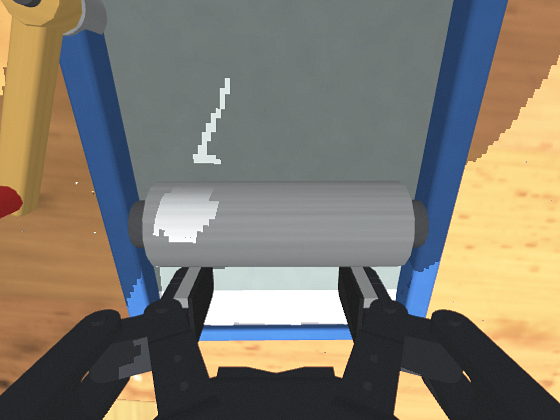

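The roll is square on the ramp at about (280,223) with both fingers against it, and clear of both rails. I'll keep pushing.

```bash
python3 -m handwheel '[[[0.12,0,-0.017,0],[0.12,0,-0.017,0],[0.12,0,-0.017,0],[0.12,0,-0.017,0],[0.12,0,-0.017,0],[0.12,0,-0.017,0],[0.12,0,-0.017,0],[0.12,0,-0.017,0],[0.12,0,-0.017,0],[0.12,0,-0.017,0],[0.12,0,-0.017,0],[0.12,0,-0.017,0],[0.12,0,-0.017,0],[0.12,0,-0.017,0],[0.12,0,-0.017,0],[0.12,0,-0.017,0],[0.12,0,-0.017,0],[0.12,0,-0.017,0],[0.12,0,-0.017,0],[0.12,0,-0.017,0]]]'
python3 - <<'E'
from h import *
s,p,d=grab("wrist");C=cloud("wrist",d,s)
a=np.radians(5.4);X=C-[.5935,-.0845,0];rx=X[...,0]*np.cos(a)+X[...,1]*np.sin(a);ry=-X[...,0]*np.sin(a)+X[...,1]*np.cos(a)
t=s["tcp_pos"]-[.5935,-.0845,0];print("tcp rack x",t[0]*np.cos(a)+t[1]*np.sin(a),s["force"])
m=np.zeros(rx.shape,bool);m[100:260,150:410]=1;m&=(abs(ry)<.045)
v=C[...,2]-(.026+(rx-.055)*.1405)
k=m&(v>.030)&(v<.045);print(k.sum(),np.percentile(rx[k],[2,50,98]),np.percentile(ry[k],[2,98]),np.percentile(C[k][:,2],[50,99]),np.polyfit(ry[k],rx[k],1))
E
```

```text
t: 11.18
tcp_pos: [0.5836, -0.0864, 0.0239]
tool_rot: [0.999, 0.047, -0.0, -0.0]
force: [-3.9, -0.2, 2.2]
finger_gap: 0.705
gripper_force: 1.7
tcp rack x -0.010065683243471924 [-3.86418281 -0.24602382  2.1669503 ]
13505 [0.01068133 0.0225545  0.03151866] [-0.04315392  0.04313842] [0.05699105 0.05899763] [0.00133867 0.02208162]
```

```bash
python3 -m handwheel '[[[0.12,0,-0.017,0],[0.12,0,-0.017,0],[0.12,0,-0.017,0],[0.12,0,-0.017,0],[0.12,0,-0.017,0],[0.12,0,-0.017,0],[0.12,0,-0.017,0],[0.12,0,-0.017,0],[0.12,0,-0.017,0],[0.12,0,-0.017,0],[0.08,0,0,0],[0.08,0,0,0],[0.08,0,0,0],[0.08,0,0,0],[0.08,0,0,0],[0.08,0,0,0],[0.08,0,0,0]]]'
cat > m.py <<'E'
from h import *
s,p,d=grab("wrist");C=cloud("wrist",d,s);cv2.imwrite("pics/w2.png",p[:,:,::-1])
a=np.radians(5.4);X=C-[.5935,-.0845,0];rx=X[...,0]*np.cos(a)+X[...,1]*np.sin(a);ry=-X[...,0]*np.sin(a)+X[...,1]*np.cos(a)
t=s["tcp_pos"]-[.5935,-.0845,0];print("tcp rack x",t[0]*np.cos(a)+t[1]*np.sin(a),s["force"])
m=np.zeros(rx.shape,bool);m[60:260,150:410]=1;m&=(abs(ry)<.045)
k=m&(C[...,2]>.0545)&(C[...,2]<.07);print(k.sum(),np.percentile(rx[k],[2,50,98]),np.percentile(C[k][:,2],[50,99]),np.polyfit(ry[k],rx[k],1))
E
python3 m.py
```

```text
t: 13.35
tcp_pos: [0.6273, -0.0823, 0.0281]
tool_rot: [0.999, 0.046, 0.0, 0.0]
force: [-0.4, 0.4, 0.4]
finger_gap: 0.699
gripper_force: 0.0
tcp rack x 0.03390467267609268 [-0.38817879  0.37551381  0.41099436]
13713 [0.05569583 0.068874   0.07869266] [0.05802529 0.06005089] [-0.00790258  0.06832668]
```

The force has fallen to zero, and the roll's top line is at rack x ≈ 68, z ≈ 59, so it has dropped into the seat. Next I'll back off, rise, close the fingers and go over to the outer side of the pin.

```bash
python3 -m handwheel '[[[-0.3,0,0,0],[-0.7,0,0,0],[0,0,-1,0],[0,0,-1,0],[0,0,-1,0],[0,0,-1,0],[0,0,-1,0],[0,0,-1,0],[0,0,-0.9,0],[0,0,0,0],[0,0,0,0]]]' 
python3 m.py
python3 -m handwheel '[[[-0.4,-0.8,0,0],[-0.47,-0.8,0,0],[0,-0.8,0,0],[0,-0.8,0,0],[0,-0.8,0,0],[0,-0.8,0,0],[0,0,0,0.8],[0,0,0,0.8],[0,0,0,0.8],[0,0,0,0.8],[0,0,0,0],[0,0,0,0]]]' 0
python3 - <<'E'
from h import *
s,p,d=grab("wrist");cv2.imwrite("pics/w3.png",p[:,:,::-1])
h=cv2.cvtColor(p,cv2.COLOR_RGB2HSV)
red=(((h[...,0]<6)|(h[...,0]>174))&(h[...,1]>150)).astype(np.uint8)
n,l,st,ce=cv2.connectedComponentsWithStats(red)
for i in range(1,n):
    if st[i,4]>60: print(st[i],onz("wrist",ce[i],.072,s))
E
```

```text
t: 14.78
tcp_pos: [0.6012, -0.0844, 0.1997]
tool_rot: [0.999, 0.046, -0.001, -0.0]
force: [-0.1, 0.3, -0.5]
finger_gap: 0.706
gripper_force: 0.0
tcp rack x 0.007713979408083898 [-0.11750196  0.25641332 -0.50619418]
2971 [0.05542738 0.06754547 0.07884091] [0.05796078 0.06037483] [-0.01047155  0.06726435]
t: 16.32
tcp_pos: [0.5695, 0.0332, 0.2006]
tool_rot: [0.993, -0.12, 0.0, 0.0]
force: [-0.2, -0.3, -0.6]
finger_gap: -0.001
gripper_force: 0.0
[303 184  13  17 157] [[0.56306459 0.00622076 0.072     ]]
```

View pics/w2.png

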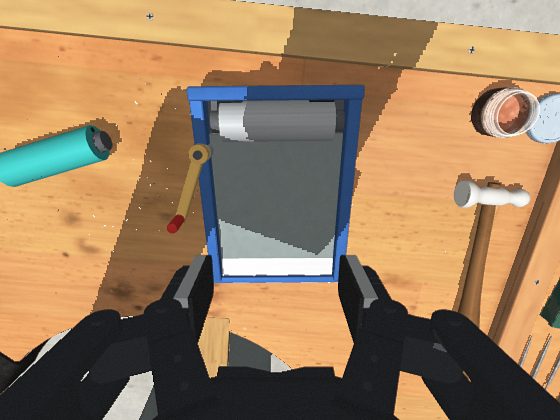

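View pics/w3.png

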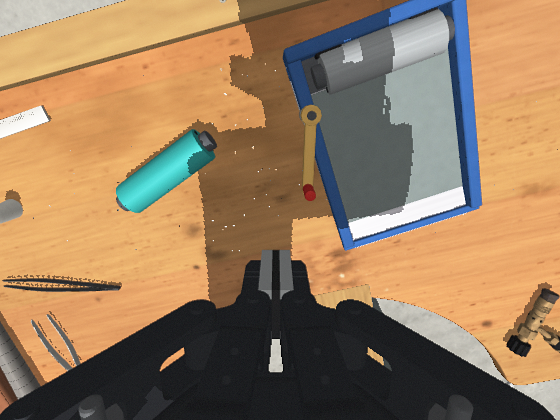

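In w2 the roll is seated against the stop at (275,120). In w3 the closed fingers (275,265) stand on the outer side of the red pin (309,193). I'll descend to z ≈ 58 mm and make the first arc.

```bash
python3 -m handwheel '[[[0,0,1,0],[0,0,1,0],[0,0,1,0],[0,0,1,0],[0,0,1,0],[0,0,0.68,0],[0,0,0,0],[0,0.1,0,0],[0,0.1,0,0],[0,0.1,0,0],[-0.04,0.14,0,-0.5],[-0.04,0.14,0,-0.5],[-0.04,0.14,0,-0.5],[-0.04,0.14,0,-0.5],[-0.04,0.14,0,-0.5],[-0.04,0.14,0,-0.5],[-0.04,0.14,0,-0.5],[-0.04,0.14,0,-0.5],[-0.04,0.14,0,-0.5],[-0.04,0.14,0,-0.5]]]'
cat > k.py <<'E'
from h import *
s,p,d=grab("top");h=cv2.cvtColor(p,cv2.COLOR_RGB2HSV)
P=s["tcp_pos"][:2]-[.6255,-.011];print("tcp angle",np.degrees(np.arctan2(P[1],P[0]))%360-185.4,np.hypot(*P)*1e3)
s,p,d=grab("wrist");h=cv2.cvtColor(p,cv2.COLOR_RGB2HSV);cv2.imwrite("pics/wk.png",p[:,:,::-1])
red=(((h[...,0]<6)|(h[...,0]>174))&(h[...,1]>150)).astype(np.uint8)
n,l,st,ce=cv2.connectedComponentsWithStats(red)
for i in range(1,n):
    if st[i,4]>60:
        w=onz("wrist",ce[i],.068,s)[0];q=w[:2]-[.6255,-.011]
        print(st[i],w,"keeper deg",np.degrees(np.arctan2(q[1],q[0]))%360-185.4,"r",np.hypot(*q)*1e3)
E
python3 k.py
```

```text
t: 18.88
tcp_pos: [0.5574, -0.0091, 0.0591]
tool_rot: [0.99, 0.141, 0.0, -0.0]
force: [-0.2, -0.3, 0.2]
finger_gap: -0.002
gripper_force: 0.3
tcp angle -6.972697466675498 68.12215129034479
[302 255  25  42 652] [ 0.56255652 -0.02611416  0.068     ] keeper deg 8.102385103998415 r 64.73268045764831
```

View pics/wk.png

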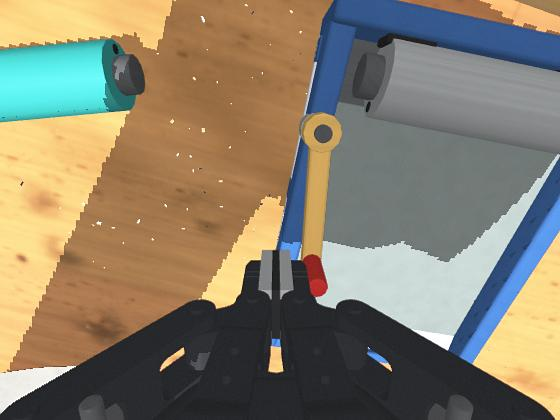

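The pin (316,275) lies against the finger's back face and the keeper is at about 8°. I'll keep following the arc.

```bash
python3 -m handwheel '[[[-0.04,0.14,0,-0.5],[-0.04,0.14,0,-0.5],[-0.04,0.14,0,-0.5],[-0.04,0.14,0,-0.5],[-0.04,0.14,0,-0.5],[-0.04,0.14,0,-0.5],[-0.04,0.14,0,-0.5],[-0.04,0.14,0,-0.5],[-0.04,0.14,0,-0.5],[-0.04,0.14,0,-0.5],[-0.04,0.14,0,-0.5],[-0.04,0.14,0,-0.5],[-0.04,0.14,0,-0.5],[-0.04,0.14,0,-0.5],[-0.04,0.14,0,-0.5],[-0.04,0.14,0,-0.5],[-0.04,0.14,0,-0.5],[-0.04,0.14,0,-0.5],[-0.04,0.14,0,-0.5],[-0.04,0.14,0,-0.5]]]'
python3 k.py
```

```text
t: 21.48
tcp_pos: [0.5908, -0.0699, 0.0588]
tool_rot: [0.787, 0.617, -0.0, -0.0]
force: [-0.7, 0.6, -0.9]
finger_gap: 0.002
gripper_force: 0.2
tcp angle 54.11173177943752 68.30846230524419
[302 254  26  42 677] [ 0.60970277 -0.07295672  0.068     ] keeper deg 70.29595180236078 r 63.938942295110806
```

```bash
python3 -m handwheel '[[[-0.04,0.14,0,-0.5],[-0.04,0.14,0,-0.5],[-0.04,0.14,0,-0.5],[-0.04,0.14,0,-0.5],[-0.04,0.14,0,-0.5],[-0.04,0.14,0,-0.5],[0,0.05,0,0],[0,0.05,0,0],[0,0,0,0],[0,0,0,0]]]'
python3 k.py
```

```text
t: 22.82
tcp_pos: [0.613, -0.0781, 0.0586]
tool_rot: [0.681, 0.732, -0.0, -0.0]
force: [-2.4, -0.5, 0.7]
finger_gap: 0.001
gripper_force: 1.2
tcp angle 74.00784869151593 68.24728071968535
[302 253  26  42 680] [ 0.63140075 -0.07441097  0.068     ] keeper deg 89.91638275802987 r 63.684924968891735
```

The keeper is at about 90° and the resisting force is rising. I'll nudge it against the stop, back off, rise and check.

```bash
python3 -m handwheel '[[[0,0.05,0,0],[0,0.05,0,0],[0,0,0,0],[0,0,0,0]]]'; python3 -m handwheel '[[[0,-0.4,0,0],[0,-0.6,0,0],[0,0,-1,0],[0,0,-1,0],[0,0,-1,0],[0,0,-1,0],[0,0,-1,0],[0,0,0,0],[0,0,0,0]]]'
python3 k.py
```

```text
t: 23.42
tcp_pos: [0.6133, -0.078, 0.0584]
tool_rot: [0.681, 0.732, -0.002, -0.002]
force: [-7.1, -3.2, 3.7]
finger_gap: -0.003
gripper_force: 3.8
t: 24.55
tcp_pos: [0.5909, -0.0794, 0.1829]
tool_rot: [0.681, 0.732, 0.0, -0.0]
force: [-0.9, 0.3, 0.3]
finger_gap: -0.001
gripper_force: 0.0
tcp angle 57.753271709210395 76.68565968922441
[317 189  15  18 188] [ 0.63089723 -0.07523768  0.068     ] keeper deg 89.40269407808316 r 64.46402082151873
```

View pics/wk.png

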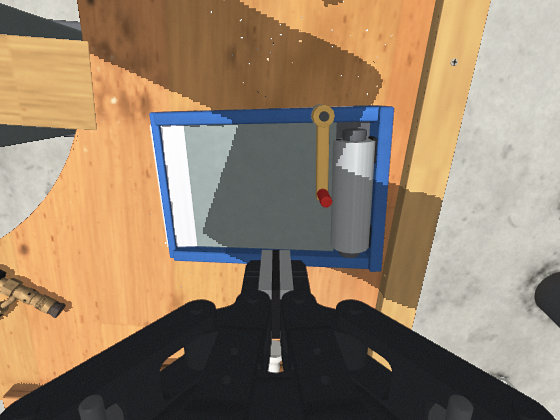

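The keeper lies square across the rack, with its pin at (325,198), just behind the seated roll at (352,195). The robot is clear of everything.

```bash
python3 -c "from station import sign_off; print(sign_off())"
```

```text
the job is handed in; nothing more can be done
None
```

The steel roll is in its seat against the stop, the keeper measures about 89–90° square across behind it, and I handed the job in at about 25 s with the robot clear of everything; `sign_off` returned no verdict.

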